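Unbolt and hold the bottle pen's gate ajar

ROBOT

A 7-joint arm with a two-finger parallel gripper is mounted at the origin on the work surface. World frame = base frame: x ahead of the robot, y to its left, z up, the work surface at z = 0. Lengths are in mm, angles in rad, forces in N, time in s.
With the tool pointing down it reaches from about 350 to 900 mm from the base axis. Payload 8.1 kg.
Tool frame: the origin (TCP) lies on the centre line of the jaws, within the pads' length; the fingertips stand 8 mm ahead of it and the grasp point (between the pads) lies 11 mm behind it (tip_reach is the z of the fingertips in the tool frame, in mm); z points along the fingers, y is the direction in which the jaws open and shut (so a half turn about z gives the same grasp; the last joint's range is limited). The gripper opens to 92 mm and grips with 3 to 60 N. Pads are 19 mm wide; open, the fingers measure 130 mm over their backs; the gripper's body (75 mm by 190 mm) begins 47 mm behind the grasp point.
Start: joints at [-1.324, 0.434, 0.025, 1.573, -0.012, 1.134, -0.075], TCP at [214.221, 587.155, 234.742] pointing down, gripper open.
Joint ranges: [-2.62, 2.62], [-0.44, 2.09], [-1.27, 1.32], [0.08, 2.57], [-1.32, 4.46], [0.12, 2], [-2.74, 2.74]. Speed limits (rad/s): [2.22, 2.22, 3.01, 3.01, 3.14, 3.14, 3.14].

INTERFACE

Orientations are given as [roll, pitch, yaw] about the fixed x, y, z axes, in that order (R = Rz(yaw) Ry(pitch) Rx(roll)).
In Python, from plant import state, camera, finish_job, search_frame, spot_point, tip_reach gives the robot as it stands. The module is installed in compiled form; this text tells all that it offers.
- The arm moves only by the tool move_arm, never from a script. Its argument "motion" is text: rows parted by semicolons, each of 5 numbers parted by spaces: the finger opening in cm, from 0 to 9.18, then the shift along the tool's x, y, z in cm, then the turn about the tool's z in rad. A call has 1 to 12 rows; each row shifts and turns the commanded pose from where the row before left it, along the tool's axes as they then stand; what a row does not reach is not made up. A row lasts 1/10 s, in which the tool goes at most 50 mm and 8.59 degrees, less where a joint would pass 70% of its speed; a pose out of reach is approached as far as the arm can. A call is refused whole if a number of a shift passes 5 or a number of a turn 0.15, either way. A call with a gripper value outside its range is refused whole. The fingers move at their own pace and stop on an object; "force" is the grip in N (left out, the last holds). Time passes only in rows, so rows that do not move let the fingers close. It gives the time, the measured TCP pose, the force and the opening at its end, in the units of the state.
- state(): the state, without advancing time (a new reading comes with each control period).
- camera(name): name is "scene" or "top"; returns a dict with "color" (480x640x3 uint8, red, green, blue), "fov_y" (degrees; the focal length in pixels is half the picture's height over the tangent of half this angle, whatever the lens; pixels are square), "cx", "cy" (the principal point, pixels), "view" (4x4, takes a point from world to camera coordinates). Camera axes: x right, y down, z forward; pixel columns grow to the right and rows downward; lengths in mm; the calibration is good to about 2 mm. A picture is of the moment at which its call begins. There is no depth.
- finish_job(): hands the job in, once; it reports no verdict.
Trained networks look in a picture, given as the dict that the camera call returned (one of the last four; its "shot" number tells which), for a name from the list of things; names that differ only in an ending like _2 or _b are one class to them, and where a whole thing is asked for, a point or a joint stands for the part that bears it (a point fixed in the world has none). Each returns a list of dicts, best first, with "p" (0 to 1); they miss things now and then, are a little off and sometimes report something else, mostly with a low value. They report only what shows in the picture. A call takes as long as a camera call.
- search_frame(query, picture): "point" ([x, y, z] in mm, in world coordinates, good to about 4 mm: the middle of the surface that is visible of it).
- spot_point(query, picture): "point" ([x, y, z] in mm, in world coordinates, good to about 4 mm: a listed point, or the origin of a listed thing).
The state is a dict: "t": time; "qpos": joint angles; "joint_velocities": joint speeds; "joint_torque": joint torques, N m; "ee_pos": TCP position; "ee_rot": TCP orientation; "wrist_force": force on the tool from outside, world axes, zero at the start; "ft_torque": the same for the moment, N m; "grip_width": opening from 0.0 (shut) to 1.0 (fully open).
Only numpy, scipy, OpenCV 4.12 (cv2) and the standard library are available. Lean on these libraries where they do the work, as an engineer would, in place of code of your own. Each camera call takes 0.05 s, during which the arm holds its last target. There are 200 camera calls.

TASK

On the lab bench, the low gate of the reagent bottle pen is bolted, its sagging bolt hangs behind the bent lip of its keeper, and a lock plunger on top of the gate blocks the bolt's tail. Push the plunger fully down until it clicks and stays down, then take the bolt's upright knob, lift the bolt over the lip while drawing it out of the keeper, and pull the gate towards the robot by that knob. Finish still gripping the knob and holding the gate still and ajar against its closing spring, with a gap of about 9 cm at its free edge, and leave the bottles, beaker and slide box alone.

Things in the scene. Friction and masses are not known exactly. Their poses are not given: they have to be found in the camera images.
- pen: Low white-painted bottle pen (230 mm deep, 370 mm wide, posts 130 mm high), fixed to the bench. Origin on the bench under the middle of the shut gate; x axis points into the pen (away from the robot, square to the shut gate), y along the gate to the left as seen from the robot, z up. The gate's vertical hinge axis is at x = 0, y = +130 mm.
- lip (a point): Middle of the upper edge of the keeper's bent lip, a steel tab 16 mm wide and 11 mm high at pen x = 0, y = -149 mm, 141 mm above the bench. Beyond it (to pen y = -181 mm) lies the keeper, a steel trough on the post whose cheeks reach 166 mm above the bench.
- gate (a joint): Gate of the pen (260 mm wide, 30 mm thick, top 130 mm above the bench): angle in rad, 0 = shut, grows as its free edge (the -y end) swings out towards the robot (pen -x), to 1.3. A closing spring of 0.3 N m when shut plus 0.6 N m per rad shuts it again when let go; seen from above it opens clockwise.
- free_edge (a point): Middle of the top of the gate's free edge, 260 mm from the hinge axis, 130 mm above the bench.
- plunger_top (a point): Centre of the upper face of the lock plunger's black cap (34 mm by 26 mm), on top of the gate at pen y = +5 mm; 204 mm above the bench when up, 180 mm when fully down. Below the cap is a steel stirrup 26 mm wide whose window, when the plunger is down, lets the bolt's tail pass.
- plunger (a joint): Travel of the lock plunger, m: 0 = up (locked, bolt cannot be drawn), 0.024 = fully down. It takes up to about 6 N straight down, springs back up if let go early; past about 0.018 it snaps down and stays at 0.023 or more. It is never pulled up again in this job.
- bolt_knob: Upright round steel knob of the bolt, 14 mm in diameter, standing on the bolt's rod at pen y = -95 mm while bolted. Origin on its axis at its foot, 150 mm above the bench when sagging; z up along the knob. Guide loops to either side (pen y = -118 and -30 mm) reach 177 mm above the bench, so grip the upper 40 mm of the knob.
- knob_top (a point): Centre of the top of the knob, 75 mm above its foot: 225 mm above the bench when the bolt sags.
- bolt_lift (a joint): How far the whole bolt is lifted in its loose guides, m: 0 = sagging (its weight, about 2 to 3 N, brings it there), 0.016 = upper stop. It stays level as it lifts. Its toe clears the keeper's lip from about 0.010.
- bolt (a joint): How far the bolt is drawn out of the keeper along the gate towards the hinge (+y of the gate), m: 0 = fully home, 0.045 = end stop. About 1 N of friction. The lip blocks it at about 0.005 unless lifted; it is past the lip, and the gate free, from 0.025.
- bottle_a: Amber reagent bottle, 72 mm in diameter, 165 mm high, loose inside the pen, origin under its centre: a bystander.
- bottle_b: Another such bottle inside the pen: a bystander.
- beaker: Glass beaker, 72 mm in diameter, 85 mm high, loose on the bench beside the pen, origin under its centre: a bystander.
- slide_box: Wooden slide box 90 x 60 x 35 mm, loose on the bench beside the pen, origin under its centre: a bystander.

How it is judged (in metres and radians):
On the way, in this order (a step that is already met when the one before it is completed fails the run):
1. the plunger is pushed fully down with the gate still shut (value of joint plunger above 0.021 m and value of joint gate below 0.05 rad), for 0.2 s.
2. the bolt is lifted off its sag, still in the keeper (value of joint bolt_lift above 0.008 m and value of joint bolt below 0.015 m).
3. the bolt is drawn past the lip (value of joint bolt above 0.023 m), for 0.1 s.
At the end, for the whole second after the job is handed in: The gate stands still (under 0.05 rad/s) between 0.22 and 0.50 rad open (a gap of about 57 to 129 mm), held by the gripper on the bolt's knob (contact force over 2 N); the plunger is still down (over 21 mm) and the bolt still drawn (over 15 mm) (value of joint gate between 0.22 and 0.5 rad and velocity of joint gate between -0.05 and 0.05 rad/s and value of joint plunger above 0.021 m and value of joint bolt above 0.015 m and contact force between the fingers and bolt_knob above 2 N); the arm keeps its last pose, push and grip.
It fails at once if a bottle, the beaker or the slide box is moved by more than 20 mm (distance of any of bottle_a, bottle_b, beaker, slide_box from where it was at the start of the episode above 0.02 m).
It also fails if it takes over 42 s, if anything falls off the work surface, if the arm or the gripper's body presses on something with over 40 N, if the wrist force passes 120 N, or if a joint passes its speed limit or range.

## Working session

There is one attempt and no reset: what is moved stays moved. The work goes in short steps, Python scripts to look and compute and a tool call to move; the robot and the scene stay as the last step left them, time stands still between calls to the robot, and variables do not carry over. Pictures are saved under pics/ and viewed, about 8 in all and at most 12, crops included, and the job is handed in when it is done.

Besides the shell and the picture viewer there is one more tool, called after "Call:" by a JSON object that holds its "op" and its "data". move_arm: Moves the arm, as the interface text tells. Its arguments: {"type":"object","properties":{"motion":{"type":"string"},"force":{"type":"number"}},"required":["motion"]}

```bash
mkdir -p pics; cat > h.py <<'E'
import numpy as np, cv2
from plant import *
def pts(pic,names):
    for n in names:
        r=spot_point(n,pic); print(n,[(np.round(d['point'],1).tolist(),round(d['p'],2)) for d in r[:2]])
def px(pic,P):
    v=np.array(pic['view'])@np.r_[P,1]; f=240/np.tan(np.radians(pic['fov_y'])/2)
    return v[0]/v[2]*f+pic['cx'],v[1]/v[2]*f+pic['cy']
E
python3 - <<'E'
from h import *
s=state();print(s['t'],s['ee_pos'],s['ee_rot'],s['wrist_force'],s['grip_width'],tip_reach)
N=['pen','lip','free_edge','plunger_top','bolt_knob','knob_top','bottle_a','beaker','slide_box']
im=[]
for c in('scene','top'):
    p=camera(c);print(c,np.round(np.linalg.inv(p['view'])[:3,3]));pts(p,N);cv2.imwrite(f'pics/{c}0.png',p['color'][:,:,::-1])
E
```

```text
0.0 [214.05842792 586.67569273 233.96004023] [-3.14003912e+00  1.26272100e-04  2.79174714e+00] [ 0.16621978 -1.3135651   0.07892104] 0.9999790033818476 8.0
scene [1171.  408.  970.]
pen [([600.1, 0.7, 5.2], 0.58)]
lip [([612.0, -149.3, 138.9], 0.65)]
free_edge [([608.0, -130.2, 130.8], 0.93), ([520.9, 262.0, -1.0], 0.67)]
plunger_top []
bolt_knob [([607.6, -88.5, 151.5], 0.8)]
knob_top [([600.8, -2.7, 1.6], 0.65), ([519.7, 267.0, -0.1], 0.52)]
bottle_a [([727.6, 81.3, 8.6], 0.91), ([742.0, -55.6, 12.6], 0.58)]
beaker [([740.3, -57.3, 15.3], 0.19)]
slide_box [([573.3, -288.6, -1.7], 0.69)]
top [ 420.   31. 1120.]
pen [([599.4, 5.6, -3.4], 0.84), ([601.4, 7.8, 205.3], 0.19)]
lip [([612.1, -146.8, 138.7], 0.52)]
free_edge [([607.5, -127.3, 129.6], 0.78)]
plunger_top [([597.7, 7.2, 205.5], 0.76)]
bolt_knob [([605.9, -89.8, 150.8], 0.69)]
knob_top [([610.0, -93.6, 221.9], 0.63)]
bottle_a [([726.7, 78.3, 12.0], 0.93), ([741.6, -58.1, 10.5], 0.71)]
beaker [([521.8, 261.9, -1.5], 0.6)]
slide_box [([579.5, -288.4, 0.4], 0.72), ([612.2, -150.1, 141.1], 0.47)]
```

View pics/scene0.png

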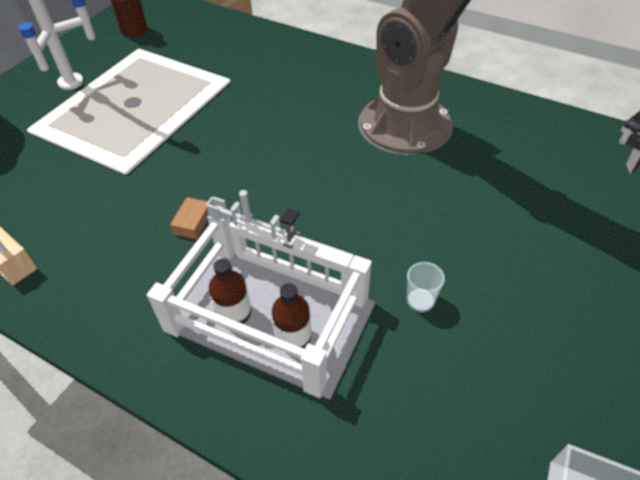

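View pics/top0.png

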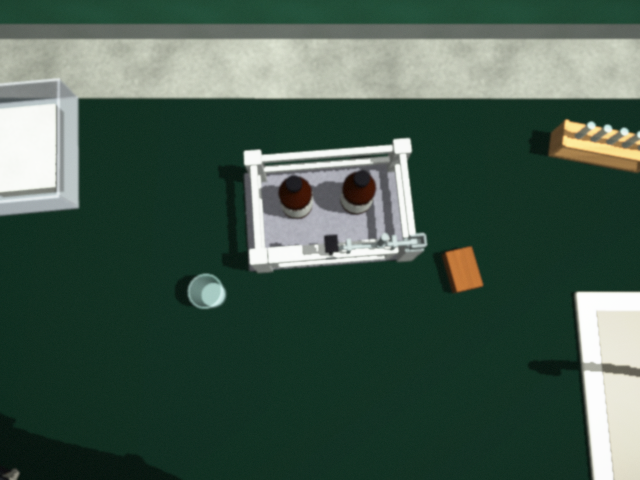

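Call:
{"op": "move_arm", "data": {"motion": "0 0 0 -0.5 0.143;0 0 0 -0.5 0.143;0 0 0 -0.5 0.143;0 0 0 -0.5 0.143;0 0 0 -0.5 0.143;0 0 0 -0.5 0.143;0 0 0 -0.5 0.143;0 0 0 -0.5 0.143", "force": 30}}

```text
t: 1.8
ee_pos: [214.2, 587.2, 275.0]
ee_rot: [-3.142, -0.0, 1.642]
wrist_force: [0.8, -0.7, 0.2]
grip_width: 0.354
```

Call:
{"op": "move_arm", "data": {"motion": "0 -4 2.2 0 0;0 -4 2.2 0 0;0 -4 2.2 0 0;0 -4 2.2 0 0;0 -4 2.2 0 0;0 -4 2.2 0 0;0 -4 2.2 0 0;0 -4 2.2 0 0;0 -4 2.2 0 0;0 -4 2.2 0 0;0 -4 2.2 0 0;0 -4 2.2 0 0"}}

```text
t: 3.0
ee_pos: [515.1, 127.3, 275.1]
ee_rot: [3.141, -0.001, 1.648]
wrist_force: [1.1, 1.8, 0.4]
grip_width: 0.005
```

```bash
cat >> h.py <<'E'
def go(T,yaw=1.646):
    s=state();d=np.array(T)-s['ee_pos'];r=s['ee_rot'];c,n=np.cos(r[2]),np.sin(r[2])
    print('t',s['t'],'ee',np.round(s['ee_pos'],1),'rot',np.round(r,3),'F',np.round(s['wrist_force'],1),'w',round(s['grip_width'],3))
    print('tool shift cm',np.round([(c*d[0]+n*d[1])/10,(n*d[0]-c*d[1])/10,-d[2]/10],2),'turn',round(r[2]-yaw,3))
E
python3 -c "
from h import *
go([598.6,7.5,225])"
```

```text
t 3.0 ee [515.1 127.3 275.1] rot [ 3.141e+00 -1.000e-03  1.648e+00] F [1.1 1.8 0.4] w 0.005
tool shift cm [-12.59   7.4    5.01] turn 0.002
```

Call:
{"op": "move_arm", "data": {"motion": "0 -3.1 1.9 0 0;0 -3.1 1.9 0 0;0 -3.1 1.9 0 0;0 -3.3 1.7 0.5 0;0 0 0 2.5 0;0 0 0 1.5 0;0 0 0 0 0"}}

```text
t: 3.7
ee_pos: [596.6, 8.8, 227.7]
ee_rot: [-3.138, 0.0, 1.647]
wrist_force: [-0.6, -0.5, 0.2]
grip_width: 0.002
```

```bash
python3 - <<'E'
from h import *
go([598.6,7.5,187])
ims=[]
for c,P in(('scene',[600,-50,200]),('top',[600,-50,200])):
    p=camera(c);u,v=map(int,px(p,P));pts(p,['plunger_top','knob_top','bolt_knob','lip','free_edge','pen'])
    ims.append(cv2.resize(p['color'][v-60:v+60,u-80:u+80,::-1],(400,300),interpolation=cv2.INTER_CUBIC)); print(u,v)
cv2.imwrite('pics/a.png',np.hstack(ims))
E
```

```text
t 3.7 ee [596.6   8.8 227.7] rot [-3.138  0.     1.647] F [-0.6 -0.5  0.2] w 0.002
tool shift cm [-0.15  0.19  4.07] turn 0.001
plunger_top [([598.2, 5.2, 202.8], 0.83)]
knob_top [([609.4, -89.1, 222.0], 0.47)]
bolt_knob [([608.9, -90.0, 147.2], 0.62)]
lip [([612.7, -145.8, 140.1], 0.87)]
free_edge [([607.2, -129.9, 134.6], 0.59)]
pen [([600.2, -0.1, 1.8], 0.82)]
264 207
plunger_top []
knob_top [([724.9, 81.0, 6.8], 0.61), ([607.5, -90.8, 224.6], 0.59)]
bolt_knob [([608.5, -90.5, 152.1], 0.47)]
lip [([613.6, -148.3, 141.3], 0.8)]
free_edge [([610.6, -131.4, 129.2], 0.62)]
pen []
360 242
```

View pics/a.png

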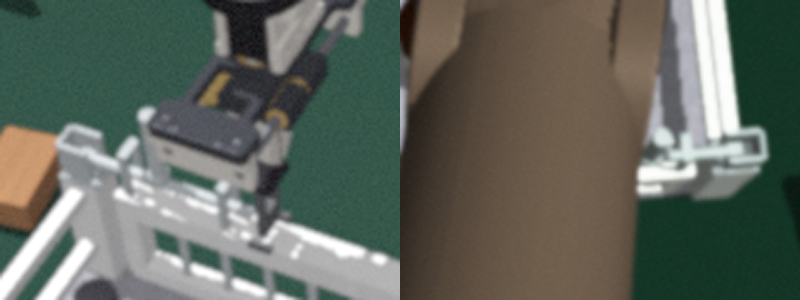

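Call:
{"op": "move_arm", "data": {"motion": "0 -0.2 0.2 1 0;0 0 0 1 0;0 0 0 0.7 0;0 0 0 0.7 0;0 0 0 0.5 0;0 0 0 0.3 0;0 0 0 0 0;0 0 0 0 0;0 0 0 0 0"}}

```text
t: 5.3
ee_pos: [600.0, 6.9, 188.2]
ee_rot: [3.141, -0.0, 1.648]
wrist_force: [-2.7, 0.6, 7.9]
grip_width: 0.001
```

Call:
{"op": "move_arm", "data": {"motion": "0 0 0 0.3 0;0 0 0 0.1 0;0 0 0 0 0;0 0 0 0 0"}}

```text
t: 5.7
ee_pos: [600.9, 6.9, 187.0]
ee_rot: [3.138, -0.001, 1.648]
wrist_force: [-10.9, 0.6, 34.4]
grip_width: 0.001
```

Call:
{"op": "move_arm", "data": {"motion": "0 0 0 -1.5 0;0 0 0 -2 0;0 0 0 -2.5 0;0 0 0 -2.5 0;0 0 0 0 0"}}

```text
t: 6.2
ee_pos: [601.5, 6.8, 271.7]
ee_rot: [3.137, -0.0, 1.648]
wrist_force: [0.1, 0.2, -1.0]
grip_width: 0.007
```

```bash
python3 - <<'E'
from h import *
go([608,-91,270])
p=camera('scene');pts(p,['plunger_top','knob_top'])
E
```

```text
t 6.2 ee [601.5   6.8 271.7] rot [ 3.137 -0.     1.648] F [ 0.1  0.2 -1. ] w 0.007
tool shift cm [-9.8  -0.1   0.17] turn 0.002
plunger_top [([598.4, 6.4, 181.3], 0.81), ([577.2, -289.0, 0.5], 0.41)]
knob_top [([608.6, -90.8, 224.2], 0.8)]
```

Call:
{"op": "move_arm", "data": {"motion": "6 -3.2 0 0 0;6 -3.2 0 0 0;6 -3.4 0 0 0;6 0 0 0 0;6 0 0 0 0;6 0 0 0 0;6 0 0 0 0"}}

```text
t: 7.05
ee_pos: [607.4, -89.0, 268.1]
ee_rot: [-3.141, -0.001, 1.65]
wrist_force: [-0.0, -0.1, -0.2]
grip_width: 0.564
```

```bash
python3 - <<'E'
from h import *
go([608.3,-91,197])
p=camera('scene');pts(p,['plunger_top','knob_top'])
u,v=map(int,px(p,[608,-91,220]))
cv2.imwrite('pics/b.png',cv2.resize(p['color'][v-60:v+60,u-80:u+80,::-1],(640,480),interpolation=cv2.INTER_CUBIC))
E
```

```text
t 7.05 ee [607.4 -89.  268.1] rot [-3.141e+00 -1.000e-03  1.650e+00] F [-0.  -0.1 -0.2] w 0.564
tool shift cm [-0.21  0.07  7.11] turn 0.004
plunger_top []
knob_top [([609.7, -87.7, 224.0], 0.6)]
```

View pics/b.png

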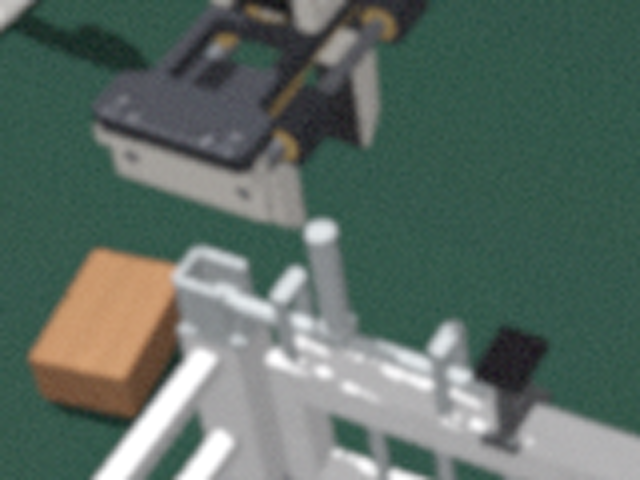

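```bash
python3 - <<'E'
from h import *
p=camera('scene');u0,v0=map(int,px(p,[608,-91,220]))
im=cv2.resize(p['color'][v0-90:v0+30,u0-80:u0+80,::-1],(640,480),interpolation=cv2.INTER_CUBIC)
def q(P): u,v=px(p,P); return int((u-u0+80)*4),int((v-v0+90)*4)
for P,c in(([607.4,-89,260],(0,0,255)),([637,-89,260],(0,255,0)),([578,-89,260],(255,0,0)),([702,-52,326],(0,255,255)),([702,-126,326],(0,255,255)),([512,-52,326],(255,255,0)),([512,-126,326],(255,255,0))):
    print(P,q(P));cv2.circle(im,q(P),5,c,-1)
cv2.imwrite('pics/c.png',im)
E
```

```text
[607.4, -89, 260] (315, 300)
[637, -89, 260] (278, 340)
[578, -89, 260] (351, 261)
[702, -52, 326] (238, 356)
[702, -126, 326] (95, 296)
[512, -52, 326] (482, 95)
[512, -126, 326] (348, 47)
```

View pics/c.png

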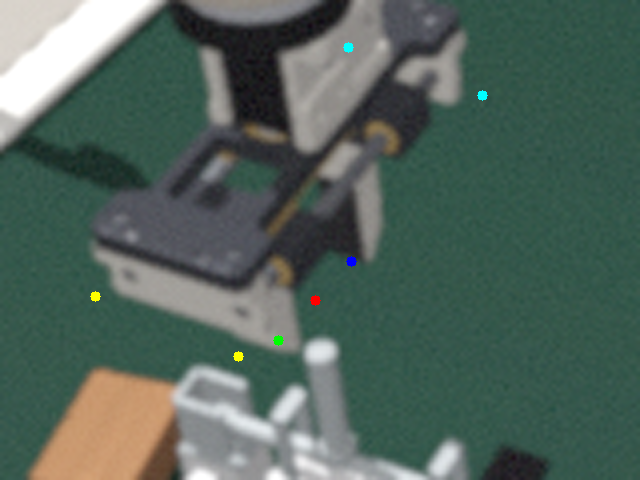

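Call:
{"op": "move_arm", "data": {"motion": "6 -0.2 0.1 2 0;6 0 0 2 0;6 0 0 2 0;6 0 0 1 0;6 0 0 0 0"}}

```text
t: 7.75
ee_pos: [607.9, -92.1, 197.5]
ee_rot: [-3.139, -0.0, 1.648]
wrist_force: [0.5, -0.3, 0.5]
grip_width: 0.654
```

Call:
{"op": "move_arm", "data": {"motion": "0 0 0 0 0;0 0 0 0 0;0 0 0 0 0;0 0 0 0 0;0 0 0 0 0;0 0 0 0 0;0 0 0 0 0;0 0 0 0 0", "force": 30}}

```text
t: 8.55
ee_pos: [608.5, -92.6, 198.7]
ee_rot: [-3.141, -0.0, 1.648]
wrist_force: [-0.3, 0.0, 0.9]
grip_width: 0.144
```

Call:
{"op": "move_arm", "data": {"motion": "0 0 0 -0.3 0;0 0 0 -0.3 0;0 0 0 -0.3 0;0 0 0 -0.3 0;0 0 0 -0.1 0;0 0 0 0 0;0 0 0 0 0"}}

```text
t: 9.25
ee_pos: [608.6, -92.5, 211.7]
ee_rot: [3.142, -0.0, 1.648]
wrist_force: [-1.8, 0.5, -1.6]
grip_width: 0.144
```

```bash
python3 - <<'E'
from h import *
go([608.3,-91,197])
for c in('scene','top'): p=camera(c);pts(p,['knob_top','bolt_knob','plunger_top'])
E
```

```text
t 9.25 ee [608.6 -92.5 211.7] rot [ 3.142 -0.     1.648] F [-1.8  0.5 -1.6] w 0.144
tool shift cm [ 0.15 -0.02  1.47] turn 0.002
knob_top [([610.7, -91.4, 235.6], 0.45)]
bolt_knob [([606.8, -90.7, 164.5], 0.69)]
plunger_top [([598.3, 7.3, 179.4], 0.72)]
knob_top []
bolt_knob []
plunger_top [([599.1, 9.9, 179.9], 0.8), ([603.0, 2.7, -3.8], 0.73)]
```

Call:
{"op": "move_arm", "data": {"motion": "0 0.5 0 0 0;0 0.7 0 0 0;0 0.8 0 0 0;0 0.8 0 0 0;0 0.6 0 0 0;0 0.3 0 0 0;0 0 0 0 0;0 0 0 0 0"}}

```text
t: 10.45
ee_pos: [605.6, -55.2, 211.6]
ee_rot: [-3.141, -0.001, 1.648]
wrist_force: [-2.0, 0.4, -2.5]
grip_width: 0.145
```

```bash
python3 - <<'E'
from h import *
go([608.3,-91,197])
p=camera('scene');pts(p,['knob_top','bolt_knob','free_edge'])
u,v=map(int,px(p,[608,-91,180]))
cv2.imwrite('pics/d.png',cv2.resize(p['color'][v-60:v+60,u-80:u+80,::-1],(640,480),interpolation=cv2.INTER_CUBIC))
E
```

```text
t 10.45 ee [605.6 -55.2 211.6] rot [-3.141e+00 -1.000e-03  1.648e+00] F [-2.   0.4 -2.5] w 0.145
tool shift cm [-3.59 -0.01  1.46] turn 0.002
knob_top [([578.3, -289.9, 1.2], 0.36)]
bolt_knob [([603.1, -53.7, 164.3], 0.42)]
free_edge [([608.2, -128.4, 133.5], 0.6)]
```

View pics/d.png

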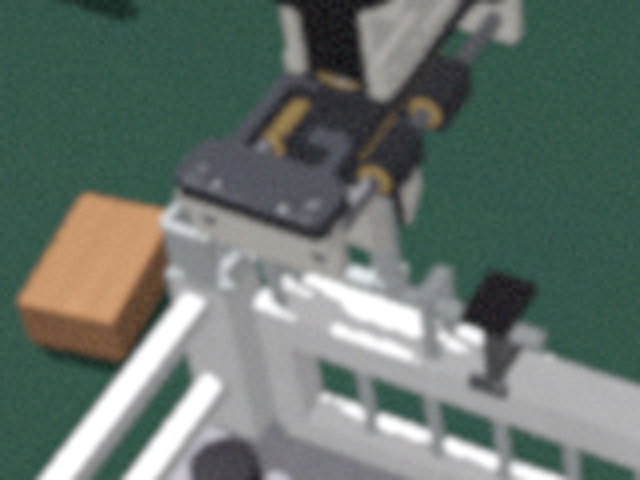

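Call:
{"op": "move_arm", "data": {"motion": "0 0.01 -0.3 0 0.016;0 0.01 -0.5 0 0.027;0 0.01 -0.6 0 0.032;0 0.01 -0.6 0 0.032;0 0.01 -0.6 0 0.032;0 0.01 -0.6 0 0.032;0 0.01 -0.6 0 0.032"}}

```text
t: 11.35
ee_pos: [567.6, -55.2, 212.1]
ee_rot: [3.14, 0.0, 1.441]
wrist_force: [2.1, -1.0, -2.8]
grip_width: 0.144
```

Call:
{"op": "move_arm", "data": {"motion": "0 0.01 -0.6 0 0.032;0 0.01 -0.6 0 0.032;0 0.01 -0.6 0 0.032;0 0.01 -0.5 0 0.027;0 0.01 -0.4 0 0.021;0 0.01 -0.3 0 0.016;0 0.01 -0.2 0 0.01;0 0 0 0 0;0 0 0 0 0;0 0 0 0 0"}}

```text
t: 12.35
ee_pos: [536.8, -47.6, 211.7]
ee_rot: [3.142, 0.0, 1.275]
wrist_force: [3.0, -1.8, -2.0]
grip_width: 0.145
```

```bash
python3 - <<'E'
from h import *
go([540,-48,211])
for c in('scene','top'):
    p=camera(c);pts(p,['knob_top','bolt_knob','free_edge','plunger_top','bottle_a','slide_box','beaker'])
    if c=='scene':
        u,v=map(int,px(p,[580,-91,180]));cv2.imwrite('pics/e.png',cv2.resize(p['color'][v-75:v+75,u-100:u+100,::-1],(640,480),interpolation=cv2.INTER_CUBIC))
E
```

```text
t 12.35 ee [536.8 -47.6 211.7] rot [3.142 0.    1.275] F [ 3.  -1.8 -2. ] w 0.145
tool shift cm [0.06 0.32 0.07] turn -0.371
knob_top [([540.0, -44.5, 235.6], 0.65)]
bolt_knob [([537.8, -47.9, 161.2], 0.62)]
free_edge [([513.6, -123.9, 131.9], 0.92), ([577.4, -285.3, -1.5], 0.35)]
plunger_top []
bottle_a [([740.1, -55.3, 14.8], 0.92)]
slide_box [([578.0, -289.2, 1.2], 0.78)]
beaker [([521.9, 261.9, -0.6], 0.78)]
knob_top []
bolt_knob []
free_edge [([600.2, 1.5, -4.6], 0.57)]
plunger_top [([555.4, 13.2, 179.3], 0.53)]
bottle_a [([741.7, -60.6, 10.5], 0.95)]
slide_box [([579.5, -290.0, 1.0], 0.57), ([739.1, -61.4, 11.1], 0.33)]
beaker []
```

View pics/e.png

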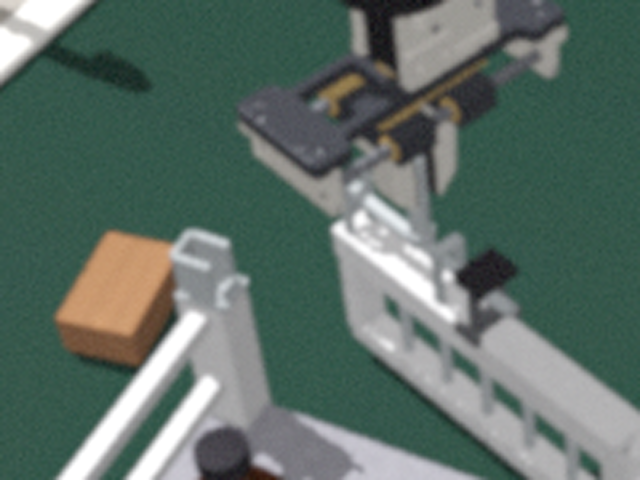

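Call:
{"op": "move_arm", "data": {"motion": "0 0 0 0 0;0 0 0 0 0;0 0 0 0 0;0 0 0 0 0;0 0 0 0 0;0 0 0 0 0;0 0 0 0 0;0 0 0 0 0"}}

```text
t: 13.95
ee_pos: [536.7, -47.6, 211.7]
ee_rot: [3.142, -0.0, 1.275]
wrist_force: [2.6, -1.1, -1.5]
grip_width: 0.144
```

```bash
python3 -c "
from h import *
go([537,-47.6,211.7],1.275);finish_job()"
```

```text
t 13.95 ee [536.7 -47.6 211.7] rot [ 3.142 -0.     1.275] F [ 2.6 -1.1 -1.5] w 0.144
tool shift cm [0.01 0.03 0.  ] turn -0.0
the job is handed in; nothing more can be done
```

I carried out the whole sequence and handed the job in at about 14 s. No verdict is reported, so the results below rest on my own checks.

- **Plunger:** I pushed it down until it bottomed out. The push reached about 34 N at the wrist, and afterwards the cap stayed at about 180 mm.
- **Bolt:** I gripped the knob with 30 N, lifted the bolt about 13 mm and drew it out about 37 mm. The camera showed the knob following both moves.
- **Gate:** I swung it open by the knob to about 0.37 rad, a gap of roughly 94 mm at the free edge. The arm was still gripping the knob, at about 13 mm opening, and its position held steady for the last second or more. The wrist read about 3 N from the closing spring.
- **Bystanders:** The slide box, the beaker and one bottle were found where they started, within a few mm. I did not get a final reading on the second bottle.

The checks did not disagree. Several network queries found nothing or reported a wrong thing because the arm hid the part from the top camera. I relied on the other camera for those.

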